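# Nest the fly vial, then hold the incubator cover at its index

## Robot

A 6-joint arm with a two-finger parallel gripper is mounted at the origin on the work surface. World frame = base frame: x ahead of the robot, y to its left, z up, the work surface at z = 0. Lengths are in mm, angles in rad, forces in N, time in s.
With the tool pointing down it reaches from about 350 to 925 mm from the base axis. Payload 6.4 kg.
Tool frame: the origin (TCP) lies on the centre line of the jaws, within the pads' length; the fingertips stand 25 mm ahead of it and the grasp point (between the pads) lies 6 mm ahead of it (env.tips_ahead is the distance from the TCP to the fingertips, in mm); z points along the fingers, y is the line along which they close (so a half turn about z gives the same grasp; the last joint's range is limited). The gripper opens to 94 mm and grips with 3 to 60 N. Pads are 16 mm wide; open, the fingers measure 119 mm over their backs; the gripper's body (75 mm by 177 mm) begins 78 mm behind the grasp point.
Start: joints at [-1.451, 0.245, 1.558, -0, 1.339, -0.174], TCP at [188.239, -622.158, 230.455] pointing down, gripper open.
Joint ranges: [-3.13, 3.13], [-1.02, 2.26], [0.13, 2.54], [-0.95, 4.09], [0.21, 2.88], [-2.74, 2.74]. Speed limits (rad/s): [2.57, 2.57, 3.14, 3.14, 3.14, 3.14].

## Interface

Orientations are given as a unit quaternion [x, y, z, w].
In Python, from cell import env gives the robot as it stands.
- The arm moves only by the tool apply_moves, never from a script. Its argument "moves" is a list of rows, each a list of 4 numbers: the shift along the tool's x, y, z in m, then the turn about the tool's z in units of 6 degrees (1.0 is 6 degrees). A call has 1 to 12 rows; each row shifts and turns the commanded pose from where the row before left it, along the tool's axes as they then stand; what a row does not reach is not made up. A row lasts 1/8 s, in which the tool goes at most 62.5 mm and 10.7 degrees, less where a joint would pass 70% of its speed; a pose out of reach is approached as far as the arm can. A call is refused whole if a number of a shift passes 0.0625 or a number of a turn 1, either way. A call with a gripper value outside its range is refused whole. "hand" is the opening, from 0 (shut) to 1 (fully open), set as the call begins (left out, the last holds). The fingers move at their own pace and stop on an object; the grip force is fixed at half the most. Time passes only in rows, so rows that do not move let the fingers close. It gives the time, the measured TCP pose, the force, the opening and the grip force at its end, in the units of the state.
- env.read_state(): the state, without advancing time (a new reading comes with each control period).
- env.get_image(name): name is "scene" or "top"; returns a dict with "pixels" (400x640x3 uint8, red, green, blue), "range_z" (400x640 float32, mm along the optical axis (not along the pixel's ray), 0 where there is no reading), "camera_matrix" (3x3 intrinsics, pixels), "R" (3x3) and "t" (3): a world point X has camera coordinates R X + t. Camera axes: x right, y down, z forward; pixel columns grow to the right and rows downward; lengths in mm; the calibration is good to about 2 mm. A picture is of the moment at which its call begins.
- env.finish_job(): hands the job in; it is judged then, once.
Trained networks look in the newest picture that a camera, given by its name, has taken for a name from the list of things; names that differ only in an ending like _2 or _b are one class to them, and where a whole thing is asked for, a point or a joint stands for the part that bears it (a point fixed in the world has none). Each returns a list of dicts, best first, with "confidence" (0 to 1); they miss things now and then, are a little off and sometimes report something else, mostly with a low value. They report only what shows in the picture. A call takes as long as a camera call. They do not tell look-alikes from the thing itself.
- env.search_frame(name, camera): "at" ([x, y, z] in mm, in world coordinates, good to about 4 mm: the middle of the surface that is visible of it).
- env.outline_of(name, camera): "pixels" (400x640 bool, what is visible of it).
- env.landmark_of(name, camera): "at" ([x, y, z] in mm, in world coordinates, good to about 4 mm: a listed point, or the origin of a listed thing).
The state is a dict: "time": time; "q": joint angles; "qvel": joint speeds; "joint_torque": joint torques, N m; "position": TCP position; "eef_rot": TCP orientation; "force": force on the tool from outside, world axes, zero at the start; "moment": the same for the moment, N m; "width": opening from 0.0 (shut) to 1.0 (fully open); "grip_force": force on a finger pad.
Only numpy, scipy, OpenCV 4.12 (cv2) and the standard library are available. Lean on these libraries where they do the work, as an engineer would, in place of code of your own. Each camera call takes 0.05 s, during which the arm holds its last target. There are 200 camera calls.

## Task

Get the fly vials ready for the incubator: lay the fly vial that is on the bench lengthwise in the groove on top of the two lying in the tray, ends about level with theirs, set down rather than dropped, so that the three make a small pyramid. Then take the incubator's sprung cover by the pull at the middle of its front edge, raise it until it lines up with the steel index arm on the incubator's side, no wider, and finish still holding it there by the pull so that I can slip the tray in. Leave the index arm as it is set and everything else on the bench where it stands.

Things in the scene. Friction and masses are not known exactly. Their poses are not given: they have to be found in the camera images.
- incubator: ivory benchtop incubator, body 240 (x) by 300 (y) by 125 mm high, fixed to the bench, open chamber on top; origin at the centre of its underside; its front faces its own -x. The cover's hinge line runs along its y at x = +120 mm, z = 131 mm in its frame
- cover (a joint): opening angle of the cover in rad: 0 shut (level), grows as the front edge rises, up to 1.3. The cover is a flat frame 12 mm thick, 290 mm wide, reaching 245 mm forward from the hinge line. A spring and its weight pull it shut; at the pull it takes about 4 to 7 N upwards to hold, more the wider it stands
- pull: ivory grip block 52 (x) by 26 (y) by 22 mm high at the middle of the cover's front edge, fixed to the cover; origin at its centre, 270 mm in front of the hinge line, 131 mm above the bench when shut; its front 51 mm stand free of the cover, so it can be gripped across its 26 mm width. Axes turn with the cover: x towards the hinge, z up when shut
- index_tip (a point): point on the index arm, a thin flat steel arm beside the cover's right (the incubator's -y) edge, turning on the same hinge line and clamped by friction to a graduated steel quadrant, with a black knob and a flat outward tab (24 by 36 mm) at its end; the point lies 140 mm from the hinge line, so its height over that line is 140 mm x sin(angle). The angle is set between 0.40 and 0.68 rad
- cover_edge (a point): point on the cover's right (-y) edge, mid-thickness, 140 mm from the hinge line; it comes level with index_tip when the cover lines up
- tray: shallow metal tray 118 (x) by 64 (y) by 16 mm high, walls and floor 3 mm, 0.4 kg, loose; origin at the centre of its underside, x along it and along its two vials
- vial_a: in the tray, right-hand side (-y): clear plastic fly vial, a plain cylinder 28 mm in diameter and 95 mm long, about 35 g (up to 40 percent either way), brown food in one end and an off-white plug in the other, lying on its side; origin at the middle of the vial on its axis, x along the axis (z is not vertical: the vial can roll)
- vial_b: in the tray, left-hand side (+y), beside vial_a with about 1 mm between them: clear plastic fly vial, a plain cylinder 28 mm in diameter and 95 mm long, about 35 g (up to 40 percent either way), brown food in one end and an off-white plug in the other, lying on its side; origin at the middle of the vial on its axis, x along the axis (z is not vertical: the vial can roll)
- vial_c: on the bench before the tray: clear plastic fly vial, a plain cylinder 28 mm in diameter and 95 mm long, about 35 g (up to 40 percent either way), brown food in one end and an off-white plug in the other, lying on its side; origin at the middle of the vial on its axis, x along the axis (z is not vertical: the vial can roll). Nested on the other two its axis lies 41 mm above the tray's underside
- jar_red: bystander: specimen jar, red lid, 62 mm wide, 49 mm high; origin under its centre
- jar_white: bystander: specimen jar, white lid, 62 mm wide, 49 mm high; origin under its centre
- petri: bystander: two stacked clear dishes, 90 mm wide, 28 mm high together; origin under the centre
- wash_bottle: bystander: white wash bottle, 70 mm wide, about 185 mm high; origin under its centre
- forceps: bystander: steel forceps lying flat, 120 mm long along x, 5 mm high; origin under the middle
- marker: bystander: marker pen lying flat, 130 mm long along x, 13 mm high; origin under the middle
Not all that is in view belongs to the job. What is shaped like the vial_b but red or yellow is not meant.

How it is judged (in metres and radians):
On the way:
1. the third vial lies released and still in the groove on the two in the tray (y of vial_c in the frame of tray between -0.006 and 0.006 m and x of vial_c in the frame of tray between -0.015 and 0.015 m and z of vial_c in the frame of tray between 0.036 and 0.046 m and angle between the x axis of vial_c and the x axis of tray, either way round below 0.14 rad and contact force between vial_c and vial_a above 0.02 N and contact force between vial_c and vial_b above 0.02 N and contact force between vial_c and the arm below 0.01 N and contact force between vial_c and the fingers below 0.01 N and linear speed of vial_c below 0.03 m/s and angle between tray's own z axis and vertical below 0.05 rad and z of each of vial_a, vial_b in the frame of tray below 0.021 m and horizontal distance between each of vial_a, vial_b and tray below 0.022 m), for 0.2 s.
At the end, for the whole second after the job is handed in: Vial 3 rests on both others in the tray, within 15 mm lengthwise and 6 mm sideways of its middle and 0.14 rad of parallel, untouched, the lower two on the tray floor; the cover is still, within 0.07 rad of the index, fingers on the pull with over 1 N, index moved under 8 mm (all of step 1 and angle between the x axis of cover_edge and the x axis of index_tip, either way round below 0.07 rad and contact force between the fingers and pull above 1 N and velocity of joint cover between -0.08 and 0.08 rad/s and distance of index_tip from where it was at the start of the episode below 0.008 m); the arm keeps its last pose, push and grip.
It fails at once if the vial is dropped or knocked: it moves faster than 0.5 m/s out of the fingers (linear speed of vial_c above 0.5 m/s and contact force between the fingers and vial_c below 0.01 N).
It fails at once if the cover is swung far past the index (its edge more than 30 mm beyond, about 0.22 rad) (z of cover_edge in the frame of index_tip above 0.03 m).
It fails at once if the tray is pushed more than 40 mm (distance of tray from where it was at the start of the episode above 0.04 m).
It fails at once if a bystander is moved more than 25 mm (distance of any of jar_red, jar_white, petri, wash_bottle, forceps, marker from where it was at the start of the episode above 0.025 m).
It also fails if it takes over 59 s, if anything falls off the work surface, if the arm or the gripper's body presses on something with over 40 N, if the wrist force passes 120 N, or if a joint passes its speed limit or range.

## Working session

There is one attempt and no reset: what is moved stays moved. The work goes in short steps, Python scripts to look and compute and a tool call to move; the robot and the scene stay as the last step left them, time stands still between calls to the robot, and variables do not carry over. Pictures are saved under pics/ and viewed, at most 10 in all, crops included, and the job is handed in when it is done.

Besides the shell and the picture viewer there is one more tool, called after "Call:" by a JSON object that holds its "fn" and its "kwargs", one argument or row to a line. apply_moves: Moves the arm, as the interface text tells. Its arguments: {"type":"object","properties":{"moves":{"type":"array","items":{"type":"array","items":{"type":"number"}}},"hand":{"type":"number"}},"required":["moves"]}

```bash
mkdir -p pics; ls; cat > h.py <<'E'
import numpy as np, cv2
from cell import env
def cloud(im):
    K,R,t=np.array(im["camera_matrix"]),np.array(im["R"]),np.array(im["t"])
    z=im["range_z"]; v,u=np.indices(z.shape)
    c=np.stack([(u-K[0,2])/K[0,0]*z,(v-K[1,2])/K[1,1]*z,z],-1)
    return (c-t)@R   # R^T (c-t)
def save(im,n,crop=None,s=1):
    p=im["pixels"][...,::-1]
    if crop: p=p[crop[0]:crop[1],crop[2]:crop[3]]
    cv2.imwrite("pics/"+n,cv2.resize(np.ascontiguousarray(p),None,fx=s,fy=s))
E
python3 - <<'E'
from h import *
np.set_printoptions(precision=1,suppress=True)
for c in ["top","scene"]:
    im=env.get_image(c); save(im,c+"0.png"); np.savez(c+"0.npz",**im)
    for n in ["vial_c","tray","pull","index_tip","cover_edge","incubator"]:
        for f in ["landmark_of"]:
            print(c,n,[(np.array(d["at"]).round(0).tolist(),round(d["confidence"],2)) for d in getattr(env,f)(n,c)])
print(env.read_state())
E
```

```text
pics
top vial_c [([464.0, -298.0, 17.0], 0.89), ([603.0, -266.0, 16.0], 0.76), ([445.0, -143.0, 17.0], 0.74), ([380.0, -444.0, 13.0], 0.58), ([596.0, -235.0, 14.0], 0.56), ([539.0, -446.0, 13.0], 0.56)]
top tray [([599.0, -247.0, -3.0], 0.65)]
top pull [([472.0, 279.0, 131.0], 0.67)]
top index_tip [([606.0, 113.0, 190.0], 0.49)]
top cover_edge [([597.0, 126.0, 131.0], 0.94)]
top incubator [([628.0, 273.0, 4.0], 0.72)]
scene vial_c [([604.0, -269.0, 14.0], 0.73), ([601.0, -236.0, 17.0], 0.7), ([461.0, -291.0, 12.0], 0.66), ([385.0, -447.0, 13.0], 0.63), ([542.0, -449.0, 16.0], 0.53), ([444.0, -143.0, 11.0], 0.47)]
scene tray [([616.0, -8.0, 4.0], 0.65), ([599.0, -250.0, 2.0], 0.42)]
scene pull [([472.0, 278.0, 132.0], 0.43)]
scene index_tip [([613.0, 114.0, 196.0], 0.73)]
scene cover_edge [([594.0, 128.0, 131.0], 0.82), ([754.0, 8.0, 1.0], 0.65)]
scene incubator [([623.0, 273.0, -2.0], 0.77)]
{'time': 0.7, 'q': array([-1.5,  0.2,  1.6, -0. ,  1.3, -0.2]), 'qvel': array([ 0., -0.,  0.,  0., -0., -0.]), 'joint_torque': array([  0. , -41.6, -31.5,   0.1,   0. ,  -0. ]), 'position': array([ 188.3, -622.2,  230.5]), 'eef_rot': array([ 1. ,  0.1, -0. ,  0. ]), 'force': array([-0.2,  0.7,  0.1]), 'moment': array([-0.,  0.,  0.]), 'grip_force': 0.0, 'width': 1.001377406089486}
```

View pics/top0.png

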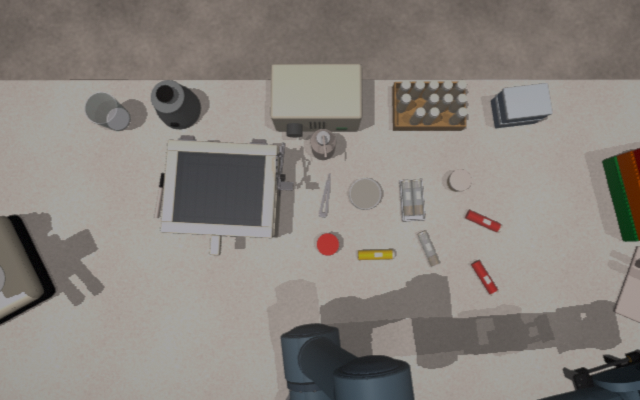

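View pics/scene0.png

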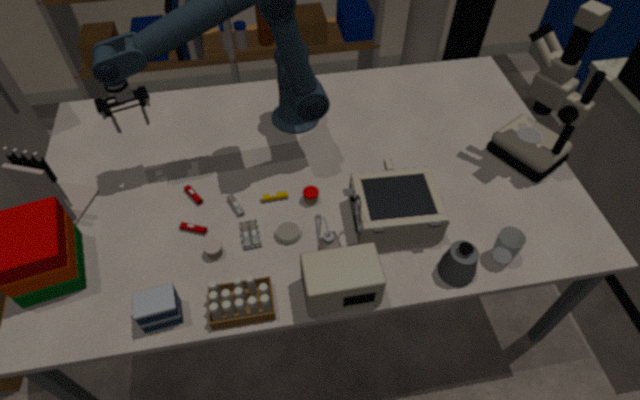

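The top picture shows the clear vial_c at about (428,248), the tray with its two vials at (412,200), red and yellow decoys at (482,220), (484,277) and (376,254), and the incubator at (220,190) with its pull at (215,245). Next I measure axes and angles.

```bash
python3 - <<'E'
from h import *
np.set_printoptions(precision=1,suppress=True)
def rect(xy):
    r=cv2.minAreaRect(xy.astype(np.float32)); b=cv2.boxPoints(r); e=b[1]-b[0],b[2]-b[1]
    e=max(e,key=np.linalg.norm); return np.array(r[0]),np.array(r[1]),np.arctan2(e[1],e[0])%np.pi
for c in ["top","scene"]:
    im=dict(np.load(c+"0.npz")); P=cloud(im)
    env.get_image(c)
    for n in ["vial_c","tray","pull","index_tip","cover_edge"]:
        for d in env.outline_of(n,c)[:7]:
            m=d["pixels"]&(im["range_z"]>0); Q=P[m]
            if len(Q)<8: continue
            lo,hi=np.percentile(Q[:,2],[5,95])
            ce,sz,a=rect(Q[:,:2]); print(c,n,round(d["confidence"],2),m.sum(),"med",np.median(Q,0),"rect",ce,sz,"yaw %.3f"%a,"z",lo,hi)
im=dict(np.load("top0.npz")); P=cloud(im)
# cover frame
m=(abs(P[...,2]-137)<8); m[:,:150]=0; m[:,290:]=0; m[260:]=0
Q=P[m]; print("cover",rect(Q[:,:2]),np.median(Q,0))
# row-wise points right of cover: index arm
reg=P[130:245,272:292].reshape(-1,3); px=im["pixels"][130:245,272:292].reshape(-1,3)
s=(reg[:,2]>145)&(reg[:,2]<260); print(np.c_[reg[s]][:60])
save(im,"c1.png",(125,265,150,450),2.6)
im=dict(np.load("scene0.npz")); save(im,"c2.png",(150,270,180,460),2.8)
E
```

```text
top vial_c 0.79 363 med [ 381.2 -447.2   24. ] rect [ 382.3 -449.5] [100.   27.6] yaw 0.571 z 14.937650248393451 30.201694332983447
top vial_c 0.77 403 med [ 540.  -451.1   22.9] rect [ 540.4 -456.5] [110.6  34. ] yaw 1.164 z -0.39523751988645417 29.788556955750597
top vial_c 0.71 368 med [ 446.7 -144.8   23.5] rect [ 444.8 -147.5] [ 29.6 100.8] yaw 1.610 z 12.865372912719192 30.26818791968688
top vial_c 0.6 384 med [ 460.6 -293.7   23.6] rect [ 461.7 -297.6] [105.1  33.7] yaw 0.398 z 5.751162574204304 30.096131479376364
top vial_c 0.59 374 med [ 605.8 -236.8   26.6] rect [ 605.1 -239.8] [100.3  32.5] yaw 0.056 z 15.478098332651857 33.44701227268069
top vial_c 0.55 319 med [ 608.3 -264.6   26.7] rect [ 607.5 -266.4] [98.6 27.6] yaw 0.078 z 19.67471542648235 33.19912389507953
top tray 0.64 161 med [ 551.5 -246.8    5.2] rect [ 599.  -252.4] [116.   63.8] yaw 0.073 z -2.464275893852827 17.901396837140414
top tray 0.43 369 med [ 606.5 -235.3   26.9] rect [ 605.1 -237.5] [34.5 99.7] yaw 3.138 z 16.29367079163682 33.459599957922656
top pull 0.77 201 med [473.2 276.4 139.8] rect [472.1 278
[... 2431 characters left out ...]
154.7]
 [696.9 104.  154.7]
 [682.3 115.9 220.2]
 [681.2 112.9 226.3]
 [694.2 109.1 155.1]
 [694.2 106.5 154.9]
 [693.9 103.8 156.7]
 [678.8 115.4 225.9]
 [678.9 113.  225.4]
 [690.7 108.7 159.8]
 [691.1 106.3 157.7]
 [690.6 103.5 160.5]
 [675.2 114.7 232.5]
 [676.9 113.2 222.7]
 [688.4 108.8 158.2]
 [688.5 106.3 157.7]
 [690.  104.4 149.3]
 [675.  115.9 219.9]
 [675.4 113.7 217.4]
 [686.  108.9 157.2]
 [685.2 105.9 161.8]
 [685.7 103.6 159.1]
 [672.8 116.  218.2]
 [672.8 113.6 218.1]
 [681.5 107.9 168.2]
 [683.  106.1 159.5]
 [671.3 116.5 212.6]
 [671.3 114.1 212. ]
 [679.7 108.3 163.5]
 [679.8 105.8 162.7]
 [667.5 115.8 219.7]
 [668.6 113.9 213.8]
 [677.3 108.4 162.3]
 [677.6 106.  160.6]]
```

View pics/c1.png

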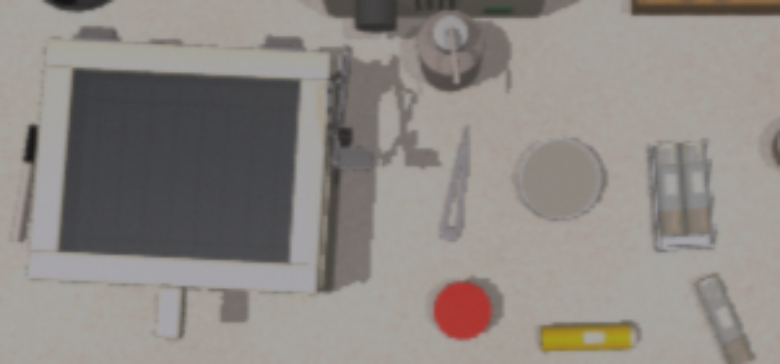

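View pics/c2.png

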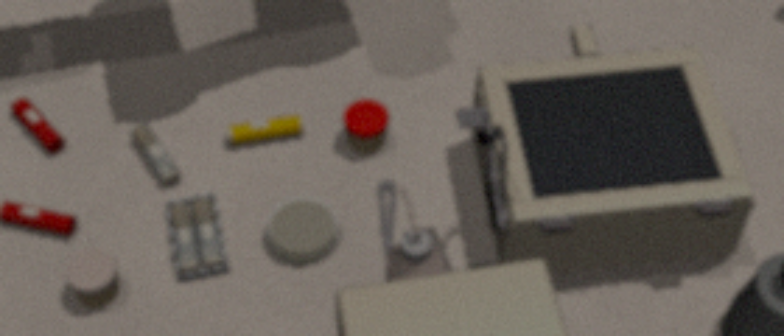

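The crops confirm this: vial_c lies at about (462,-296) mm with yaw near 0.35, and the tray is at (599,-250) with yaw near 0.07. The index arm stands up beside the cover's right edge, tab at crop (350,155) in the top view.

```bash
cat >> h.py <<'E'
def plan(tgt,yaw=None):
    s=env.read_state(); p=np.array(s["position"])
    from scipy.spatial.transform import Rotation as Ro
    R=Ro.from_quat(s["eef_rot"]).as_matrix(); a=np.arctan2(R[1,0],R[0,0])
    print("t %.2f pos %s yaw %.3f w %.3f g %.1f F %s"%(s["time"],p.round(1),a,s["width"],s["grip_force"],np.round(s["force"],1)))
    if yaw is not None:
        print("turn units (6deg): %.2f"%(-np.degrees(yaw-a)/6)); R=Ro.from_euler("z",yaw).as_matrix()@np.diag([1,-1,-1.])
    print("tool shift after turn (m):",np.array2string(R.T@(np.array(tgt)-p)/1000,precision=4,suppress_small=True))
E
python3 - <<'E'
from h import *
plan([462,-296,100],0.35)
# index arm: points in incubator frame
th=-.045;u=np.array([np.cos(th),np.sin(th)]);h=np.array([743,266.]);w=np.array([-u[1],u[0]])
for c in ["top","scene"]:
    im=dict(np.load(c+"0.npz")); env.get_image(c)
    m=env.outline_of("index_tip",c)[0]["pixels"]; Q=cloud(im)[m]
    f=-(Q[:,:2]-h)@u; y=(Q[:,:2]-h)@w; z=Q[:,2]-131
    for lo in range(60,190,10):
        s=(f>lo)&(f<=lo+10)&(z>8)&(y<-152)
        if s.sum(): print(c,lo,s.sum(),np.c_[f,y,z,np.arctan2(z,f)][s].mean(0).round(2), np.round(np.median(z[s]),1))
E
```

```text
t 1.30 pos [ 188.2 -622.1  230.4] yaw 0.294 w 0.998 g 0.0 F [ 0.7 -0.5  0.2]
turn units (6deg): -0.54
tool shift after turn (m): [ 0.369  -0.2125  0.1304]
top 60 9 [  65.48 -161.82   37.05    0.51] 36.5
top 70 9 [  74.57 -161.42   43.6     0.53] 45.5
top 80 10 [  86.03 -163.75   51.25    0.54] 51.1
top 90 26 [  94.48 -166.84   55.73    0.53] 57.6
top 100 31 [ 105.52 -171.19   57.33    0.5 ] 57.7
top 110 51 [ 114.72 -176.83   61.27    0.49] 61.1
top 120 31 [ 123.13 -177.52   67.1     0.5 ] 67.2
scene 60 8 [  65.42 -159.75   39.32    0.54] 38.3
scene 70 7 [  75.01 -158.8    48.01    0.57] 48.6
scene 80 14 [  85.39 -162.49   53.04    0.56] 53.8
scene 90 17 [  94.7  -163.78   54.7     0.52] 57.8
scene 100 25 [ 106.16 -170.85   61.07    0.52] 61.1
scene 110 36 [ 114.61 -174.38   65.      0.52] 64.4
scene 120 22 [ 122.84 -174.23   67.95    0.51] 67.8
```

Call:
{"fn": "apply_moves", "kwargs": {
  "moves": [
    [0,0,0,-0.54],
    [0.02,-0.012,0.005,0],
    [0.046,-0.0265,0.01,0],
    [0.046,-0.0265,0.02,0],
    [0.046,-0.0265,0.02,0],
    [0.046,-0.0265,0.02,0],
    [0.046,-0.0265,0.02,0],
    [0.046,-0.0265,0.015,0],
    [0.046,-0.0265,0.01,0],
    [0.025,-0.015,0.01,0],
    [0,0,0,0],
    [0,0,0,0]
  ],
  "hand": 0.7
}}

```text
time: 3.0
position: [459.9, -297.4, 100.9]
eef_rot: [0.985, 0.174, 0.0, 0.0]
force: [0.1, -0.2, -0.3]
width: 0.7
grip_force: 0.0
```

```bash
python3 - <<'E'
from h import *
plan([462,-296,33],0.35)
E
```

```text
t 3.00 pos [ 459.9 -297.4  100.9] yaw 0.350 w 0.700 g 0.0 F [ 0.1 -0.2 -0.3]
turn units (6deg): 0.00
tool shift after turn (m): [ 0.0024 -0.0006  0.0679]
```

Call:
{"fn": "apply_moves", "kwargs": {
  "moves": [
    [0.002,0,0.02,0],
    [0,0,0.025,0],
    [0,0,0.015,0],
    [0,0,0.008,0],
    [0,0,0,0]
  ]
}}

```text
time: 3.62
position: [461.7, -296.3, 32.4]
eef_rot: [0.985, 0.174, -0.0, -0.0]
force: [-0.1, 0.4, 0.2]
width: 0.7
grip_force: 0.0
```

Call:
{"fn": "apply_moves", "kwargs": {
  "moves": [
    [0,0,0,0],
    [0,0,0,0],
    [0,0,0,0],
    [0,0,0,0],
    [0,0,0,0],
    [0,0,0,0]
  ],
  "hand": 0.15
}}

```text
time: 4.38
position: [462.0, -296.0, 32.6]
eef_rot: [0.985, 0.174, 0.0, 0.0]
force: [1.1, 0.7, 1.4]
width: 0.293
grip_force: 29.8
```

Call:
{"fn": "apply_moves", "kwargs": {
  "moves": [
    [0,0,-0.01,0],
    [0,0,-0.025,0],
    [0,0,-0.025,0],
    [0,0,-0.015,0],
    [0,0,0,0.9],
    [0,0,0,0.9],
    [0,0,0,0.87],
    [0,0,0,0]
  ]
}}

```text
time: 5.38
position: [461.7, -295.8, 107.4]
eef_rot: [0.999, 0.036, -0.0, -0.0]
force: [-0.5, 0.3, 0.5]
width: 0.289
grip_force: 29.8
```

```bash
python3 - <<'E'
from h import *
np.set_printoptions(precision=1,suppress=True)
plan([602,-251,105],0.07)
def rect(xy):
    r=cv2.minAreaRect(xy.astype(np.float32)); b=cv2.boxPoints(r); e=b[1]-b[0],b[2]-b[1]
    e=max(e,key=np.linalg.norm); return np.array(r[0]),np.array(r[1]),np.arctan2(e[1],e[0])%np.pi
for c in ["top","scene"]:
    im=env.get_image(c);P=cloud(im)
    if c=="scene": save(im,"s3.png",(150,270,180,320),4)
    for n in ["vial_c","tray"]:
        for d in env.landmark_of(n,c): print(c,n,d["at"],round(d["confidence"],2))
    for d in env.outline_of("vial_c",c):
        Q=P[d["pixels"]]; print(c,np.median(Q,0),*rect(Q[:,:2]),np.percentile(Q[:,2],[5,95]))
E
```

```text
t 5.38 pos [ 461.7 -295.8  107.4] yaw 0.072 w 0.289 g 29.8 F [-0.5  0.3  0.5]
turn units (6deg): 0.02
tool shift after turn (m): [ 0.143  -0.0349  0.0024]
top vial_c [443.8, -143.9, 13.9] 0.93
top vial_c [601.7, -234.3, 18.4] 0.86
top vial_c [605.8, -267.5, 17.0] 0.71
top vial_c [539.4, -447.5, 15.8] 0.67
top vial_c [382.0, -444.8, 8.0] 0.51
top tray [600.8, -250.3, 2.1] 0.56
top [ 444.1 -144.5   23.3] [444.4 -98.2] [ 31.  198.3] 1.5805547 [-0.  30.6]
top [ 361.6 -460.5   23.6] [ 365.6 -464.4] [58.4 35.4] 0.5556105 [11.  29.3]
top [ 538.9 -450.8   23.9] [ 519.  -246.7] [ 67.3 505.6] 1.6761155 [15.6 30.5]
top [ 603.7 -237.3   27.5] [ 527.6 -146.8] [ 85.3 314.8] 2.2699933 [19.9 33.2]
top [ 505.2 -285.4   97.6] [ 504.1 -286.4] [14.9 13.5] 1.5642055 [ 91.8 103.7]
scene vial_c [461.2, -292.2, 86.9] 0.74
scene vial_c [547.3, -452.7, 15.6] 0.73
scene vial_c [604.2, -267.2, 19.0] 0.64
scene vial_c [386.3, -450.4, 15.6] 0.63
scene vial_c [445.2, -145.4, 11.8] 0.59
scene vial_c [602.0, -237.1, 20.5] 0.51
scene tray [606.9, -267.2, 17.6] 0.72
scene tray [603.1, -249.5, -0.5] 0.52
scene tray [601.3, -240.9, 19.6] 0.42
scene [ 397.5 -442.3   24.3] [ 941.9 -304.5] [1244.5   50.5] 0.24952449 [ 3.  30.9]
scene [ 616.5 -263.9   29.5] [ 612.8 -264.1] [95.8 27. ] 0.10540659 [21.7 35. ]
scene [ 549.4 -443.5   23.2] [1023.7 -295.1] [1078.1   89.2] 0.30594683 [ 4.8 31.3]
scene [ 611.1 -234.2   28.1] [ 606.3 -234.8] [103.8  28.3] 0.026678346 [20.7 34.6]
scene [ 473.5 -292.4  100.6] [ 464.9 -293.7] [107.7  28.1] 0.07874926 [ 84.2 106.5]
scene [ 454.9 -145.5   24.1] [ 443.6 -145.1] [100.3  54. ] 1.3809232 [ 3.9 31.2]
```

View pics/s3.png

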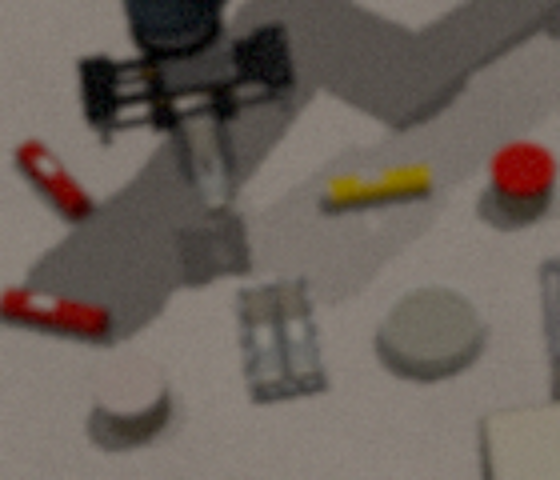

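The vial is held level between the jaws at crop (205,160), and the tray with its two vials sits at crop (280,335). I carry it over the tray and lower slowly.

Call:
{"fn": "apply_moves", "kwargs": {
  "moves": [
    [0.02,-0.005,0,0],
    [0.035,-0.0085,0,0],
    [0.035,-0.0085,0,0],
    [0.035,-0.0085,0,0],
    [0.017,-0.004,0.01,0],
    [0,0,0.015,0],
    [0,0,0.01,0],
    [0,0,0,0],
    [0,0,0,0]
  ]
}}

```text
time: 6.9
position: [600.9, -251.9, 72.8]
eef_rot: [0.999, 0.035, 0.0, 0.0]
force: [-0.4, 0.6, -1.0]
width: 0.292
grip_force: 29.8
```

```bash
python3 - <<'E'
from h import *
plan([601,-251,60],0.07)
E
```

```text
t 6.90 pos [ 600.9 -251.9   72.8] yaw 0.070 w 0.292 g 29.8 F [-0.4  0.6 -1. ]
turn units (6deg): -0.00
tool shift after turn (m): [ 0.0002 -0.0009  0.0128]
```

Call:
{"fn": "apply_moves", "kwargs": {
  "moves": [
    [0,-0.001,0.004,0],
    [0,0,0.004,0],
    [0,0,0.002,0],
    [0,0,0.001,0],
    [0,0,0,0],
    [0,0,0,0]
  ]
}}

```text
time: 7.65
position: [601.1, -250.5, 61.6]
eef_rot: [0.999, 0.035, 0.0, 0.0]
force: [0.2, 1.1, -0.4]
width: 0.293
grip_force: 29.8
```

Call:
{"fn": "apply_moves", "kwargs": {
  "moves": [
    [0,0,0.001,0],
    [0,0,0,0],
    [0,0,0,0]
  ]
}}

```text
time: 8.02
position: [601.2, -250.6, 60.7]
eef_rot: [0.999, 0.035, 0.0, 0.0]
force: [0.1, 0.5, 0.4]
width: 0.289
grip_force: 29.8
```

Call:
{"fn": "apply_moves", "kwargs": {
  "moves": [
    [0,0,0.0005,0],
    [0,0,0.0005,0],
    [0,0,0,0],
    [0,0,0,0]
  ]
}}

```text
time: 8.52
position: [601.3, -251.0, 60.3]
eef_rot: [0.999, 0.035, 0.0, 0.0]
force: [-1.3, -0.1, 4.6]
width: 0.291
grip_force: 29.8
```

Call:
{"fn": "apply_moves", "kwargs": {
  "moves": [
    [0,0,0.0005,0],
    [0,0,0,0],
    [0,0,0,0]
  ]
}}

```text
time: 8.9
position: [601.4, -251.2, 60.3]
eef_rot: [0.999, 0.035, 0.0, 0.001]
force: [-2.8, 0.2, 6.9]
width: 0.29
grip_force: 29.8
```

Contact felt (7 N up). I release slightly, then rise.

Call:
{"fn": "apply_moves", "kwargs": {
  "moves": [
    [0,0,0,0],
    [0,0,0,0],
    [0,0,0,0],
    [0,0,0,0]
  ],
  "hand": 0.5
}}

```text
time: 9.4
position: [600.9, -250.3, 58.7]
eef_rot: [0.999, 0.035, -0.0, -0.0]
force: [0.8, -0.5, 0.2]
width: 0.499
grip_force: 0.0
```

Call:
{"fn": "apply_moves", "kwargs": {
  "moves": [
    [0,0,-0.005,0],
    [0,0,-0.015,0],
    [0,0,-0.03,0],
    [0,0,-0.04,0],
    [0,0,-0.05,0],
    [0,0,-0.03,0],
    [0,0,0,0]
  ]
}}

```text
time: 10.28
position: [602.6, -251.4, 233.5]
eef_rot: [0.999, 0.035, 0.003, 0.002]
force: [0.1, 0.3, -0.1]
width: 0.501
grip_force: 0.0
```

```bash
python3 - <<'E'
from h import *
np.set_printoptions(precision=1,suppress=True)
plan([473,278,230],-.045)
for c in ["top","scene"]:
    im=env.get_image(c);P=cloud(im)
    if c=="scene": save(im,"s4.png",(200,290,210,290),6)
    for d in env.landmark_of("vial_c",c)+env.landmark_of("tray",c): print(c,d["at"],round(d["confidence"],2))
    m=(abs(P[...,0]-601)<70)&(abs(P[...,1]+251)<40)&(P[...,2]>45)&(P[...,2]<65);Q=P[m]
    if len(Q): print(c,len(Q),cv2.minAreaRect(Q[:,:2].astype(np.float32)),np.median(Q,0))
E
```

```text
t 10.28 pos [ 602.6 -251.4  233.5] yaw 0.071 w 0.501 g 0.0 F [ 0.1  0.3 -0.1]
turn units (6deg): 1.11
tool shift after turn (m): [-0.1533 -0.523   0.0035]
top [444.2, -142.8, 13.3] 0.72
top [538.0, -445.9, 14.0] 0.58
top [385.5, -446.6, 11.4] 0.56
top [610.6, 113.9, 193.1] 0.44
scene [600.8, -249.7, 38.5] 0.67
scene [603.7, -238.7, 17.8] 0.61
scene [606.4, -268.1, 16.0] 0.56
scene [447.6, -145.8, 12.4] 0.53
scene [540.3, -451.4, 15.0] 0.47
scene [600.6, -249.6, 2.7] 0.57
scene [471.5, 282.3, 131.7] 0.44
scene [473.1, -6.3, 2.0] 0.19
scene 185 ((605.2334594726562, -249.59576416015625), (105.08219909667969, 27.46312713623047), 3.8949854373931885) [ 608.1 -249.5   52.9]
```

View pics/s4.png

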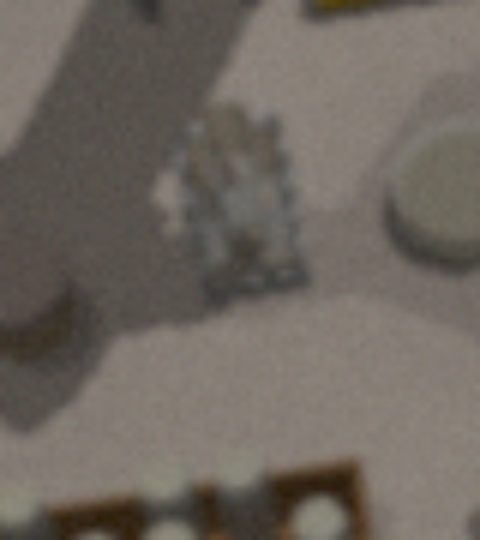

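The third vial lies in the groove at crop (235,190), measured at (601,-250,39). I go to the pull now.

Call:
{"fn": "apply_moves", "kwargs": {
  "moves": [
    [0,0,0,0.55],
    [0,0,0,0.56],
    [-0.03,-0.02,0,0],
    [-0.03,-0.045,0,0],
    [-0.03,-0.055,0,0],
    [-0.03,-0.055,0,0],
    [-0.033,-0.055,0,0],
    [0,-0.055,0,0],
    [0,-0.055,0,0],
    [0,-0.055,0,0],
    [0,-0.055,0,0],
    [0,-0.05,0,0]
  ],
  "hand": 0.6
}}

```text
time: 12.08
position: [471.2, 256.1, 228.0]
eef_rot: [1.0, -0.022, -0.001, 0.0]
force: [0.3, -0.0, 0.7]
width: 0.6
grip_force: 0.0
```

Call:
{"fn": "apply_moves", "kwargs": {
  "moves": [
    [0,-0.023,0,0],
    [0,0,0,0],
    [0,0,0,0]
  ]
}}

```text
time: 12.45
position: [472.6, 276.5, 228.2]
eef_rot: [1.0, -0.023, -0.001, 0.0]
force: [-0.7, -0.6, -0.7]
width: 0.602
grip_force: 0.0
```

```bash
python3 - <<'E'
from h import *
plan([472,278.5,137],-.045)
E
```

```text
t 12.45 pos [472.6 276.5 228.2] yaw -0.046 w 0.602 g 0.0 F [-0.7 -0.6 -0.7]
turn units (6deg): -0.01
tool shift after turn (m): [-0.0007 -0.002   0.0912]
```

Call:
{"fn": "apply_moves", "kwargs": {
  "moves": [
    [-0.004,-0.002,0.02,0],
    [0,0,0.03,0],
    [0,0,0.025,0],
    [0,0,0.013,0],
    [0,0,0.002,0],
    [0,0,0,0]
  ]
}}

```text
time: 13.2
position: [469.6, 279.3, 139.9]
eef_rot: [1.0, -0.023, 0.001, -0.0]
force: [0.6, -0.2, 0.5]
width: 0.599
grip_force: 0.0
```

Call:
{"fn": "apply_moves", "kwargs": {
  "moves": [
    [0,0,0,0],
    [0,0,0,0],
    [0,0,0,0],
    [0,0,0,0],
    [0,0,0,0],
    [0,0,0,0]
  ],
  "hand": 0.1
}}

```text
time: 13.95
position: [469.2, 280.7, 139.3]
eef_rot: [1.0, -0.023, 0.0, -0.002]
force: [0.2, 4.5, -0.7]
width: 0.275
grip_force: 30.0
```

Call:
{"fn": "apply_moves", "kwargs": {
  "moves": [
    [0.0002,0,-0.0109,0],
    [0.0007,0,-0.0109,0],
    [0.0011,0,-0.0109,0],
    [0.0015,0,-0.0108,0],
    [0.002,0,-0.0107,0],
    [0.0024,0,-0.0107,0],
    [0.0028,0,-0.0105,0],
    [0.0032,0,-0.0105,0],
    [0.0036,0,-0.0103,0],
    [0.004,0,-0.0101,0],
    [0,0,0,0],
    [0,0,0,0]
  ]
}}

```text
time: 15.45
position: [489.6, 279.7, 243.8]
eef_rot: [1.0, -0.023, -0.001, -0.001]
force: [-0.5, 6.3, -4.7]
width: 0.277
grip_force: 30.0
```

```bash
cat > m.py <<'E'
from h import *
np.set_printoptions(precision=3,suppress=True)
s=env.read_state(); print(s["position"],s["force"],s["width"],s["grip_force"])
th=-.045;u=np.array([np.cos(th),np.sin(th)]);h=np.array([743,266.]);w=np.array([-u[1],u[0]])
for c in ["top","scene"]:
    for i in range(3):
        im=env.get_image(c)
        for n in ["cover_edge","index_tip","pull"]:
            print(c,n,[(d["at"],round(d["confidence"],2)) for d in env.landmark_of(n,c)[:1]])
    P=cloud(im).reshape(-1,3); f=-(P[:,:2]-h)@u; y=(P[:,:2]-h)@w; z=P[:,2]-131
    for nm,a,b in (("cover right rail",-140,-122),("tab",-186,-168)):
        k=(y>a)&(y<b)&(f>(30 if nm[0]=="c" else 95))&(f<(235 if nm[0]=="c" else 145))&(z>20)&(z<150)
        if k.sum()<6: continue
        l=cv2.fitLine(np.c_[f,z][k].astype(np.float32),cv2.DIST_HUBER,0,.01,.01).ravel()
        g=np.arctan2(l[1],l[0]); off=(l[3]*np.cos(g)-l[2]*np.sin(g))
        print(c,nm,k.sum(),"slope angle %.3f, offset %.1f"%(g,off),"mean f,z",np.median(f[k]),np.median(z[k]))
save(im,"x%d.png"%int(s["time"]*100),(130,250,320,480),5)
E
python3 m.py
```

```text
[489.556 279.664 243.846] [-0.46   6.27  -4.666] 0.27733541481607865 29.996703565120697
top cover_edge [([608.9, 129.4, 180.9], 0.98)]
top index_tip [([609.2, 113.7, 191.1], 0.59)]
top pull []
top cover_edge [([609.0, 128.4, 187.2], 0.96)]
top index_tip [([599.3, -247.3, -1.6], 0.17)]
top pull [([475.1, -10.7, -0.3], 0.65)]
top cover_edge [([605.4, 130.3, 185.8], 0.97)]
top index_tip [([608.5, 115.3, 194.8], 0.59)]
top pull []
top cover right rail 521 slope angle 0.383, offset 4.1 mean f,z 140.48026777114472 61.0660638504593
top tab 69 slope angle 0.461, offset 4.0 mean f,z 115.66820632696263 62.101909039870804
scene cover_edge [([605.7, 127.7, 181.0], 0.93)]
scene index_tip [([610.6, 113.7, 198.4], 0.47)]
scene pull [([493.7, 276.7, 231.8], 0.4)]
scene cover_edge [([606.6, 131.1, 186.0], 0.95)]
scene index_tip [([609.6, 110.8, 201.4], 0.59)]
scene pull [([494.6, 280.4, 233.9], 0.59)]
scene cover_edge [([605.2, 131.6, 182.8], 0.64)]
scene index_tip [([612.6, 110.0, 198.8], 0.56)]
scene pull [([492.0, 278.1, 233.2], 0.66)]
scene cover right rail 300 slope angle 0.384, offset 5.6 mean f,z 129.66935514059193 58.3617471258958
scene tab 39 slope angle 0.629, offset -15.2 mean f,z 115.91087794563876 64.64955976183288
```

Call:
{"fn": "apply_moves", "kwargs": {
  "moves": [
    [0.002,0,-0.005,0],
    [0.0023,0,-0.005,0],
    [0.0025,0,-0.005,0],
    [0.0025,0,-0.005,0],
    [0.001,0,-0.0023,0],
    [0,0,0,0],
    [0,0,0,0]
  ]
}}

```text
time: 17.52
position: [499.6, 279.1, 265.4]
eef_rot: [1.0, -0.023, -0.002, -0.001]
force: [1.4, 6.1, -6.8]
width: 0.272
grip_force: 30.0
```

```bash
python3 m.py; ls pics
```

```text
[499.601 279.146 265.432] [ 1.375  6.11  -6.784] 0.27176542884317073 29.998290538787842
top cover_edge [([609.4, 128.1, 194.3], 0.87)]
top index_tip [([604.3, 113.6, 191.7], 0.6)]
top pull []
top cover_edge [([610.4, 127.6, 193.1], 0.56)]
top index_tip [([607.9, 113.0, 192.8], 0.68)]
top pull []
top cover_edge [([610.1, 127.1, 194.4], 0.92)]
top index_tip [([608.7, 114.0, 192.0], 0.83)]
top pull [([611.3, 127.6, 196.1], 0.19)]
top cover right rail 523 slope angle 0.470, offset 3.5 mean f,z 134.38489980381905 72.3890609419208
top tab 69 slope angle 0.565, offset -10.0 mean f,z 115.59533041824737 61.616700184785
scene cover_edge [([609.8, 129.3, 194.9], 0.67)]
scene index_tip [([611.4, 112.7, 197.9], 0.67)]
scene pull [([502.3, 276.8, 253.5], 0.59)]
scene cover_edge [([610.6, 129.5, 194.6], 0.88)]
scene index_tip [([609.4, 113.8, 197.3], 0.61)]
scene pull [([501.3, 278.6, 252.7], 0.4)]
scene cover_edge [([608.7, 129.4, 197.1], 0.8)]
scene index_tip [([655.9, -377.2, -3.1], 0.63)]
scene pull [([503.4, 274.0, 253.4], 0.69)]
scene cover right rail 320 slope angle 0.465, offset 6.2 mean f,z 122.53001893701115 68.97261477889376
scene tab 42 slope angle 0.534, offset -3.7 mean f,z 114.90402074054214 63.897514550372804
c1.png
c2.png
s3.png
s4.png
scene0.png
top0.png
x1545.png
x1752.png
```

View pics/x1752.png

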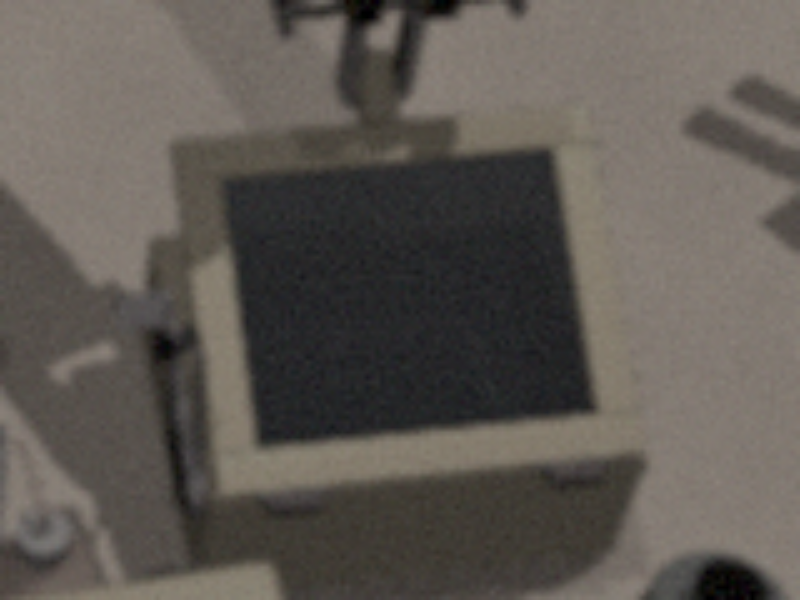

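Call:
{"fn": "apply_moves", "kwargs": {
  "moves": [
    [0.0012,0,-0.0025,0],
    [0,0,0,0],
    [0,0,0,0],
    [0,0,0,0],
    [0,0,0,0]
  ]
}}

```text
time: 19.35
position: [500.8, 279.1, 267.8]
eef_rot: [1.0, -0.023, -0.002, -0.001]
force: [2.8, 5.6, -7.3]
width: 0.273
grip_force: 30.0
```

```bash
python3 - <<'E'
from h import *
plan([500,279,265])
env.get_image("scene")
print([(d["at"],round(d["confidence"],2)) for n in ("vial_c","tray") for d in env.landmark_of(n,"scene")[:4]])
print(env.finish_job())
E
```

```text
t 19.35 pos [500.8 279.1 267.8] yaw -0.045 w 0.273 g 30.0 F [ 2.8  5.6 -7.3]
tool shift after turn (m): [-0.0008  0.0001  0.0028]
[([443.3, -143.1, 11.3], 0.78), ([607.6, -269.5, 17.5], 0.67), ([603.1, -240.9, 16.5], 0.6), ([600.7, -249.5, 37.2], 0.49), ([602.6, -252.2, 1.8], 0.43)]
the job is handed in; nothing more can be done
None
```

The job is handed in, result not yet reported: by camera measurement vial_c rests in the groove on the other two, and the cover is held by its pull level with the untouched index arm (about 0.48 rad, within my measuring error).

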